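Load a test coupon under the spring clip of the inspection stage

ROBOT

A 7-joint arm with a two-finger parallel gripper is mounted at the origin on the work surface. World frame = base frame: x ahead of the robot, y to its left, z up, the work surface at z = 0. Lengths are in m, angles in rad, forces in N, time in s.
With the tool pointing down it reaches from about 0.4 to 0.85 m from the base axis. Payload 10.4 kg.
Tool frame: the origin (TCP) lies between the finger pads; the fingertips stand 22 mm ahead of it and the grasp point (between the pads) lies 3 mm ahead of it; z points along the fingers, y is the line along which they close (so a half turn about z gives the same grasp; the last joint's range is limited). The gripper opens to 85 mm and grips with 20 to 120 N. Pads are 22 mm wide; open, the fingers measure 114 mm over their backs; the gripper's body (76 mm by 85 mm) begins 54 mm behind the grasp point. The pads swing forward as they close: fully open they stand 13 mm farther back than shut.
Start: joints at [1.209, 0.332, -0.065, 1.46, 0.022, 1.35, -0.088], TCP at [0.208, -0.589, 0.253] pointing down, gripper open.
Joint ranges: [-2.6, 2.6], [-0.5, 2.12], [-1.47, 1.34], [0.16, 2.42], [-1.27, 4.41], [0.06, 2.06], [-2.6, 2.6]. Speed limits (rad/s): [2.22, 2.22, 2.79, 2.79, 3.14, 3.14, 3.14].

INTERFACE

Orientations are given as a unit quaternion [x, y, z, w].
In Python, from workcell import manip, camera, ticket, boxes_of, outline_of gives the robot as it stands.
- The arm moves only by the tool carry_out, never from a script. Its argument "deltas" is a list of rows, each a list of 5 numbers: the shift along the tool's x, y, z as a fraction of full scale, then the turn about the tool's z as a fraction of full scale, then the opening, from -1 (shut) to 1 (fully open), so that 0 is half open. In form: [[tx, ty, tz, spin, gripper], ...]. A call has 1 to 20 rows; each row is the pose to reach, as a shift and turn from the pose commanded when the call began, along the tool's axes at that moment; what a row does not reach only later rows make up. Full scale, the value 1, is 150 mm for a shift and 30 degrees for a turn. A row lasts 1/8 s, in which the tool goes at most 62.5 mm and 10.7 degrees, less where a joint would pass 70% of its speed; a pose out of reach is approached as far as the arm can. A call with a number of a shift or a turn outside -1 to 1 is refused whole. A call with a gripper value outside its range is refused whole. The fingers move at their own pace and stop on an object; "force" is the grip in N (left out, the last holds). Time passes only in rows, so rows that repeat a pose let the fingers close. It gives the time, the measured TCP pose, the force, the opening and the grip force at its end, in the units of the state.
- manip.get_obs(): the state, without advancing time (a new reading comes with each control period).
- camera(name): name is "side" or "top"; returns a dict with "img" (420x560x3 uint8, red, green, blue), "depth" (420x560 float32, m along the optical axis (not along the pixel's ray), 0 where there is no reading), "vertical_fov" (degrees; the focal length in pixels is half the picture's height over the tangent of half this angle, whatever the lens; pixels are square), "cx", "cy" (the principal point, pixels), "R" (3x3) and "t" (3): a world point X has camera coordinates R X + t. Camera axes: x right, y down, z forward; pixel columns grow to the right and rows downward; lengths in m; the calibration is good to about 2 mm. A picture is of the moment at which its call begins.
- ticket.hand_in(): hands the job in; it is judged then, once.
Trained networks look in a picture, given as the dict that the camera call returned (one of the last four; its "shot" number tells which), for a name from the list of things; names that differ only in an ending like _2 or _b are one class to them, and where a whole thing is asked for, a point or a joint stands for the part that bears it (a point fixed in the world has none). Each returns a list of dicts, best first, with "conf" (0 to 1); they miss things now and then, are a little off and sometimes report something else, mostly with a low value. They report only what shows in the picture. A call takes as long as a camera call. They do not tell look-alikes from the thing itself.
- boxes_of(query, picture): "position" ([x, y, z] in m, in world coordinates, good to about 4 mm: the middle of the surface that is visible of it).
- outline_of(query, picture): "region" (420x560 bool, what is visible of it).
The state is a dict: "clock": time; "joint_pos": joint angles; "joint_velocities": joint speeds; "tau": joint torques, N m; "position": TCP position; "ee_rot": TCP orientation; "ft_force": force on the tool from outside, world axes, zero at the start; "torque": the same for the moment, N m; "grip_width": opening from 0.0 (shut) to 1.0 (fully open); "grasp_force": force on a finger pad.
Only numpy, scipy, OpenCV 4.12 (cv2) and the standard library are available. Lean on these libraries where they do the work, as an engineer would, in place of code of your own. Each camera call takes 0.05 s, during which the arm holds its last target. There are 200 camera calls.

TASK

Load the green test coupon into the inspection stage: press the clip's orange thumb pad down with one fingertip so that its jaw lifts, and keep it down while the other fingertip pushes the coupon along the channel, under the jaw, until it is home against the stop. Then let the clip close on the coupon and move away. Only push the coupon, never lift or tip it, and leave the jar, the round yellow token and the nozzle box where they are.

Things in the scene. Friction and masses are not known exactly. Their poses are not given: they have to be found in the camera images.
- stage: Inspection stage fixed to the bench: aluminium plate 86 mm (x) by 114 mm (y, from -100 to +14), surface 40 mm above the bench. Origin on the bench under the stop's face; +y is the push direction, z up. Two dark guide rails along y, 2.5 mm high, inner faces at x = -16.5 and +16.5 mm, form the channel. The clip's thumb pad hangs free beyond the plate's +y end.
- stop (a point): Point on the stage's surface at the middle of the stop's face, axes as the stage's. The stop is a dark bar across the channel, 6 mm high, from y = 0 to 3 mm; the coupon is home when its leading face touches it. The distances y of the other entries are measured from this point along the stage's y, heights from this surface.
- pivot (a point): Middle of the clip's pivot (axis along x), 8 mm past the stop (y = +8 mm), 8 mm above the surface. The pivot roll is 8 mm thick (y = 4 to 12 mm); the lugs that carry it stand at x = 16.5 to 23.5 mm either side, y = 2 to 14 mm, 13 mm high.
- clip (a joint): Angle of the spring clip, a see-saw: 0 = at rest, jaw down; grows as the pad is pressed and the jaw lifts; 0.36 = pad level, jaw well open; hard stop at 0.46. Springs back (0.04 N m at 0, 0.13 N m at 0.36, i.e. 6 N at 20 mm from the pivot, 11 N at 12 mm). The jaw clears the coupon above about 0.20; closed on it, it reads about 0.2. Pushing the coupon against the lowered jaw does not open it.
- pad (a point): Middle of the top of the orange thumb pad (28 mm in x, 42 in y), moves with the clip. At rest it slopes up away from the stage at 0.36 rad, from 5 to 20 mm above the surface. Pressed to 0.36 it is level, top 3 mm above the surface, y = +14 to +56 mm; a fingertip may slide along it, and a second fingertip level with that one clears surface and rails and is 5 mm below the coupon's top.
- lip (a point): Lower front edge, mid-width, of the clip's steel jaw (28 mm wide in x), moving with the clip. At rest at y = -13.5 mm, 4 mm above the surface, where it blocks the coupon; at 0.36 rad about 11 mm above the surface, still at y = -13.5 mm.
- coupon_center (a point): Centre of the loose, bright green rectangular test coupon (30 mm in x, 28 mm in y, 8 mm thick, about 20 g), lying flat in the channel with 1.5 mm play each side, axes as the stage's, its leading face 4 to 35 mm short of the resting jaw. Home, its centre is at y = -14 mm.
- glue: Bystander: loose upright glue jar, 34 mm across, 65 mm tall, about 115 mm from the channel on the stage's +x side. Origin at the middle of its underside.
- token: Bystander: loose round yellow printed token, 36 mm across, 12 mm high, about 95 mm from the channel on the stage's -x side. Origin at the middle of its underside.
- nozzles: Bystander: loose blue and white nozzle box, 50 x 35 x 22 mm, on the stage's +x side beside the pad. Origin at the middle of its underside.
Mind the look-alikes: they are no part of the job. There is more than one size of the part that bears coupon_center; the job needs the largest. Several things look just like the stage: the one meant starts nearest to the robot's base.

How it is judged:
By the outcome, as a careful person would: the job done as asked, in the order asked, and still so for the second after the job is handed in, with the robot touching nothing.
It also fails if it takes over 43 s, if anything falls off the work surface, if the arm or the gripper's body presses on something with over 40 N, if the wrist force passes 120 N, or if a joint passes its speed limit or range.

## Working session

There is one attempt and no reset: what is moved stays moved. The work goes in short steps, Python scripts to look and compute and a tool call to move; the robot and the scene stay as the last step left them, time stands still between calls to the robot, and variables do not carry over. Pictures are saved under pics/ and viewed, at most 10 in all, crops included, and the job is handed in when it is done.

Besides the shell and the picture viewer there is one more tool, called after "Emit:" as name(argument=value, ...) on one line, values as JSON. carry_out: Moves the arm, as the interface text tells. Its arguments: {"type":"object","properties":{"deltas":{"type":"array","items":{"type":"array","items":{"type":"number"}}},"force":{"type":"number"}},"required":["deltas"]}

```bash
mkdir -p pics; ls; python3 - <<'E'
from workcell import manip, camera, boxes_of
import cv2
o=manip.get_obs(); print({k:(o[k].round(3).tolist() if hasattr(o[k],'round') else o[k]) for k in o})
for n in ("top","side"):
    p=camera(n); cv2.imwrite(f"pics/{n}0.png",p["img"][:,:,::-1])
    print(n,p["t"],p["R"],p["vertical_fov"],p["cx"],p["cy"])
    for q in ("stage","coupon_center","pad","glue","token","nozzles"):
        print(q,[(round(float(d["conf"]),2),[round(float(v),3) for v in d["position"]]) for d in boxes_of(q,p)])
E
```

```text
pics
{'clock': 0.0, 'joint_pos': [1.209, 0.333, -0.065, 1.461, 0.022, 1.35, -0.089], 'joint_velocities': [0.001, -0.002, 0.001, 0.001, -0.0, -0.0, -0.0], 'tau': [0.0, -62.545, 0.049, -39.159, 0.016, 0.01, 0.0], 'position': [0.208, -0.589, 0.252], 'ee_rot': [0.986, 0.169, -0.0, -0.001], 'ft_force': [0.142, 0.382, -0.4], 'torque': [0.015, 0.015, -0.01], 'grasp_force': 0.0, 'grip_width': 0.9998798539770649}
top [0.05530007 0.55883475 0.73032557] [[ 0.0038082  -0.99997148 -0.00652223]
 [-0.98961766 -0.00283152 -0.14369714]
 [ 0.14367457  0.00700174 -0.98960022]] 44.14441703744644 281.9726504854808 205.8939974500854
stage [(0.92, [0.633, 0.249, 0.041]), (0.75, [0.524, -0.012, 0.039])]
coupon_center [(0.72, [0.519, -0.011, 0.047]), (0.54, [0.54, -0.145, 0.008]), (0.47, [0.41, -0.076, 0.005])]
pad [(0.81, [0.656, 0.301, 0.054]), (0.75, [0.532, 0.045, 0.054])]
glue [(0.74, [0.633, -0.049, 0.065]), (0.3, [0.534, 0.044, 0.056])]
token [(0.7, [0.434, 0.005, 0.017])]
nozzles [(0.64, [0.63, 0.031, 0.023])]
side [-0.41898767  0.332314    0.4672692 ] [[ 0.81184284 -0.58371435 -0.01373935]
 [-0.45543321 -0.61835094 -0.6404863 ]
 [ 0.36536531  0.52623157 -0.76784668]] 47.618193568900814 270.38656303718267 216.3067263289514
stage [(0.78, [0.515, -0.025, 0.04]), (0.78, [0.628, 0.234, 0.036])]
coupon_center [(0.77, [0.538, -0.147, 0.004]), (0.57, [0.405, -0.079, 0.002])]
pad [(0.84, [0.535, 0.046, 0.05]), (0.79, [0.651, 0.302, 0.053])]
glue [(0.72, [0.625, -0.059, 0.053])]
token [(0.58, [0.434, -0.002, 0.013])]
nozzles [(0.72, [0.628, 0.024, 0.021]), (0.67, [0.536, 0.038, 0.049])]
```

View pics/top0.png

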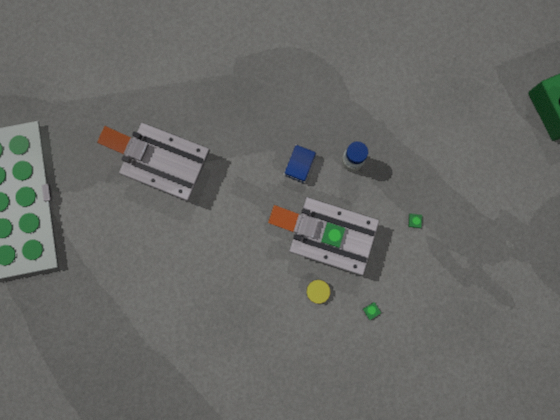

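View pics/side0.png

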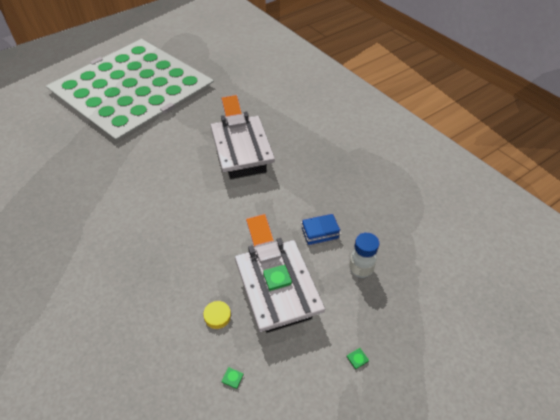

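The top picture shows the near stage at about (335,237), with its coupon at (334,236) and its pad at (284,218). The far stage at (165,160) and the small coupons at (416,221) and (372,311) are decoys. Next I measure the stage frame precisely.

```bash
cat > h.py <<'E'
import numpy as np, cv2
from workcell import manip, camera, boxes_of, outline_of
def cloud(p):
    f=210/np.tan(np.radians(p["vertical_fov"]/2)); d=p["depth"].astype(float)
    v,u=np.mgrid[:420,:560]
    c=np.dstack([(u-p["cx"])/f*d,(v-p["cy"])/f*d,d])
    X=(c-p["t"])@p["R"]; X[d==0]=np.nan
    return X
def masks(p):
    hsv=cv2.cvtColor(p["img"],cv2.COLOR_RGB2HSV); return hsv[...,0].astype(int),hsv[...,1],hsv[...,2]
E
python3 - <<'E'
from h import *
for n in ("top","side"):
    p=camera(n); X=cloud(p); H,S,V=masks(p)
    near=np.hypot(X[...,0]-.525,X[...,1]+.0)<.13
    pl=near&(abs(X[...,2]-.041)<.007)&(S<60)
    k,l=cv2.connectedComponents(pl.astype(np.uint8)); 
    print(n,"plate z",np.nanmedian(X[pl][:,2]))
    P=X[pl][:,:2]; (c,s,a)=cv2.minAreaRect((P*1000).astype(np.float32)); print("rect",c,s,a)
    for nm,m in (("green",(H>45)&(H<75)&(S>120)&(X[...,2]>.035)),("orange",(H<15)&(S>150))):
        m=near&m; Q=X[m]; print(nm,m.sum(),"mean",Q.mean(0).round(4),"z",np.percentile(Q[:,2],[5,50,95]).round(4),cv2.minAreaRect((Q[:,:2]*1000).astype(np.float32)))
E
```

```text
top plate z 0.03944209669766149
rect (556.2818603515625, -31.883575439453125) (115.76842498779297, 171.42984008789062) 71.81842803955078
green 358 mean [ 0.5154 -0.0174  0.047 ] z [0.045  0.047  0.0489] ((515.5242309570312, -17.39862632751465), (26.53169059753418, 28.992618560791016), 72.05821990966797)
orange 469 mean [0.5392 0.0555 0.0521] z [0.0453 0.0521 0.0588] ((539.328857421875, 55.35268020629883), (37.44088363647461, 26.727035522460938), 72.49932098388672)
side plate z 0.04033386300926733
rect (556.9995727539062, -31.043678283691406) (117.23296356201172, 173.68333435058594) 72.33919525146484
green 455 mean [ 0.5147 -0.0175  0.048 ] z [0.0458 0.048  0.0497] ((515.2112426757812, -16.518877029418945), (29.06597328186035, 29.876344680786133), 70.53942108154297)
orange 510 mean [0.5389 0.0566 0.0531] z [0.0469 0.0531 0.0593] ((538.7705688476562, 56.706443786621094), (37.55575180053711, 26.636035919189453), 73.60673522949219)
```

```bash
python3 - <<'E'
from h import *
C=np.array([.515,-.017]); 
for n in ("top","side"):
    p=camera(n); X=cloud(p); H,S,V=masks(p)
    th=np.radians(72); yh=np.array([np.cos(th),np.sin(th)]); xh=np.array([yh[1],-yh[0]])
    L=(X[...,:2]-C)@np.stack([xh,yh],1)
    pl=(abs(L[...,0])<.055)&(abs(L[...,1])<.085)&(abs(X[...,2]-.041)<.006)&(S<60)&(V>110)
    k,l,st,_=cv2.connectedComponentsWithStats(cv2.morphologyEx(pl.astype(np.uint8),cv2.MORPH_CLOSE,np.ones((9,9))))
    pl&=(l==1+st[1:,4].argmax())
    c,s,a=cv2.minAreaRect((X[pl][:,:2]*1000).astype(np.float32)); print(n,c,s,a)
    print("local extents mm",(np.percentile(L[pl],[.3,99.7],0)*1000).round(1))
    for nm,m in (("green",(H>45)&(H<75)&(S>120)&(X[...,2]>.035)),("orange",(H<15)&(S>150))):
        m&=(abs(L[...,0])<.03)&(abs(L[...,1])<.13); print(nm,(np.percentile(L[m],[1,99],0)*1000).round(1).tolist(), (L[m].mean(0)*1000).round(1))
    # orientation of rails: dark pixels in plate
E
```

```text
top (516.2127685546875, -18.64643096923828) (115.50879669189453, 85.46832275390625) 72.2815170288086
local extents mm [[-41.  -58.5]
 [ 44.   55.7]]
green [[-13.7, -13.2], [14.7, 12.7]] [ 0.5 -0.3]
orange [[-12.5, 58.1], [13.7, 94.6]] [ 0.5 76.4]
side (515.362060546875, -18.014183044433594) (116.29460906982422, 86.61617279052734) 72.33869171142578
local extents mm [[-42.5 -58.8]
 [ 43.1  54.7]]
green [[-14.6, -13.2], [14.5, 14.1]] [-0.1 -0.6]
orange [[-13.0, 59.8], [12.9, 95.6]] [-0.1 77.4]
```

Emit:
carry_out(deltas=[[0.3,-0.28,0,0.3,0.79],[0.6,-0.55,0,0.6,0.79],[1,-0.92,0,0.9,0.79],[1,-0.92,0,1,0.79],[1,-0.92,0,1,0.79]])

```text
clock: 1.52
position: [0.3043, -0.4084, 0.2538]
ee_rot: [0.996, -0.091, 0.0, 0.0]
ft_force: [-0.5, -1.1, 0.3]
grip_width: 0.892
grasp_force: 0.0
```

Emit:
carry_out(deltas=[[0.1,-0.33,0,0.12,0.79],[0.2,-0.66,0,0.24,0.79],[0.31,-1,0,0.24,0.79],[0.31,-1,0,0.24,0.79]])

```text
clock: 2.02
position: [0.3782, -0.2686, 0.2536]
ee_rot: [0.988, -0.152, 0.0, -0.0]
ft_force: [-0.1, 0.2, 0.5]
grip_width: 0.892
grasp_force: 0.0
```

Emit:
carry_out(deltas=[[0.1,-0.33,0,0,0.79],[0.2,-0.66,0,0,0.79],[0.31,-1,0,0,0.79],[0.31,-1,0,0,0.79]])

```text
clock: 2.52
position: [0.4684, -0.1402, 0.2533]
ee_rot: [0.988, -0.152, 0.0, -0.001]
ft_force: [-1.2, -1.4, -0.8]
grip_width: 0.896
grasp_force: 0.0
```

```bash
cat >> h.py <<'E'
H0=np.radians(72.25); YH=np.array([np.cos(H0),np.sin(H0)]); XH=np.array([YH[1],-YH[0]])
O=np.array([.5158,-.0183])+.043*YH
def st(P): return (np.asarray(P)[...,:2]-O)@np.stack([XH,YH],1)
def rep(tgt=(0,-.021)):
    o=manip.get_obs(); q=o["ee_rot"]; P=np.array(o["position"]); a=2*np.arctan2(q[1],q[0])
    d=O+np.array(tgt)@np.stack([XH,YH])-P[:2]
    print("clk",o["clock"],"pos",P.round(4),"stage mm",(st(P)*1000).round(1),"toolx",np.degrees(a).round(2),"want",round(np.degrees(H0)-90,2),"tilt",np.round(q[2:],4),
     "tx,ty frac",round((d@[np.cos(a),np.sin(a)])/.15,3),round((d@[np.sin(a),-np.cos(a)])/.15,3),"F",np.round(o["ft_force"],1),"w",round(o["grip_width"],3),"j7",np.round(o["joint_pos"][6],2))
E
python3 -c "from h import *; rep()"
```

```text
clk 2.525 pos [ 0.4684 -0.1402  0.2533] stage mm [  -7.9 -173.6] toolx -17.5 want -17.75 tilt [ 0.0003 -0.0006] tx,ty frac 0.057 -1.017 F [-1.2 -1.4 -0.8] w 0.896 j7 -1.7
```

Emit:
carry_out(deltas=[[0.02,-0.33,0,0,0.79],[0.04,-0.66,0.1,0,0.79],[0.06,-1,0.4,0.01,0.79],[0.06,-1,0.75,0.01,0.79],[0.06,-1,0.9,0.01,0.79],[0.06,-1,0.9,0.01,0.79]])

```text
clock: 3.28
position: [0.5202, -0.0042, 0.1165]
ee_rot: [0.987, -0.158, -0.002, 0.0]
ft_force: [-0.3, 0.2, -0.4]
grip_width: 0.894
grasp_force: 0.0
```

```bash
python3 - <<'E'
from h import *
rep()
p=camera("side"); im=p["img"][130:350,140:430,::-1]
cv2.imwrite("pics/side1.png",cv2.resize(im,None,fx=2.7,fy=2.7,interpolation=cv2.INTER_CUBIC))
X=cloud(p); L=st(X)
m=(abs(L[...,0])<.03)&(L[...,1]>-.11)&(L[...,1]<.09)&(X[...,2]>.075)&(X[...,2]<.2)
for lo,hi in ((-.11,-.045),(.0,.09)):
    k=m&(L[...,1]>lo)&(L[...,1]<hi)
    print(k.sum(), (np.percentile(L[k],[2,50,98],0)*1000).round(1).tolist(), "zmin",np.percentile(X[k][:,2],[0.5,2,10]).round(4))
E
```

```text
clk 3.275 pos [ 0.5202 -0.0042  0.1165] stage mm [ -0.1 -28.3] toolx -18.19 want -17.75 tilt [-0.0019  0.0004] tx,ty frac 0.0 -0.048 F [-0.3  0.2 -0.4] w 0.894 j7 -2.1
1489 [[-17.5, -98.4], [-8.5, -81.0], [16.4, -47.7]] zmin [0.1094 0.1142 0.1308]
150 [[-12.1, 6.7], [-8.7, 10.2], [-2.0, 16.0]] zmin [0.1052 0.1058 0.1087]
```

View pics/side1.png

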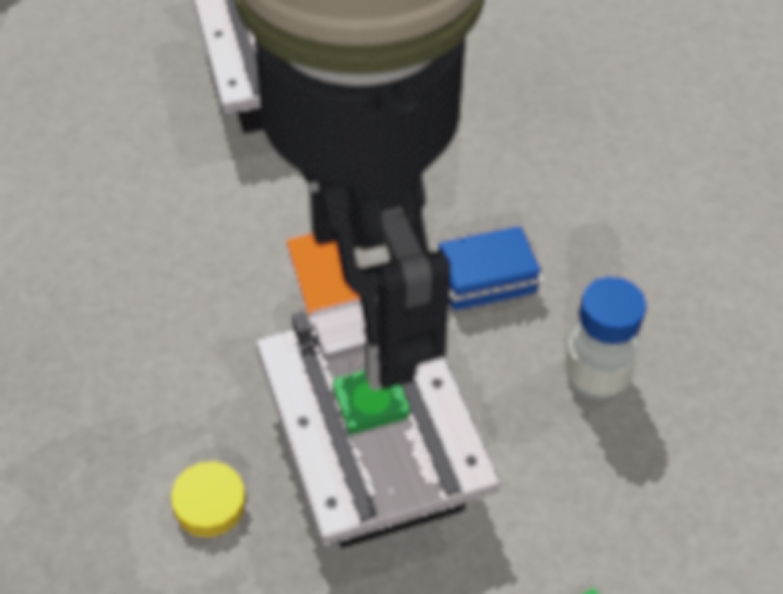

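Emit:
carry_out(deltas=[[0,0,0.05,0,0.79],[0,0,0.05,0,0.79]])

```text
clock: 3.58
position: [0.5214, -0.0024, 0.1112]
ee_rot: [0.988, -0.157, 0.0, 0.0]
ft_force: [-0.5, -0.8, -0.0]
grip_width: 0.898
grasp_force: 0.0
```

```bash
cat >> h.py <<'E'
def tips(n="side"):
    p=camera(n); X=cloud(p); L=st(X); z=manip.get_obs()["position"][2]; H,S,V=masks(p)
    m=(abs(L[...,0])<.025)&(L[...,1]>-.11)&(L[...,1]<.09)&(X[...,2]>z-.025)&(X[...,2]<z+.008)&(X[...,2]>.062)
    for lo,hi in ((-.11,-.02),(-.02,.09)):
        k=m&(L[...,1]>lo)&(L[...,1]<hi)
        if k.sum()>5: print(n,k.sum(), (np.percentile(L[k],[2,50,98],0)*1000).round(1).tolist(), "z-tcp mm",((np.percentile(X[k][:,2],[1,5,50])-z)*1000).round(1))
E
python3 -c "from h import *; rep(); tips('side'); tips('top')"
```

```text
clk 3.575 pos [ 0.5214 -0.0024  0.1112] stage mm [  0.5 -26.2] toolx -18.12 want -17.75 tilt [0.0004 0.0001] tx,ty frac -0.004 -0.035 F [-0.5 -0.8 -0. ] w 0.898 j7 -2.11
side 122 [[-11.2, -78.9], [-6.7, -75.3], [8.3, -64.8]] z-tcp mm [-10.2  -7.4   0.7]
side 72 [[-10.6, 10.3], [-7.0, 11.8], [-1.7, 17.5]] z-tcp mm [-12.8 -10.1  -2.4]
```

Emit:
carry_out(deltas=[[0,-0.035,0.05,-0.012,0.79],[-0.003,-0.035,0.15,-0.012,0.79],[-0.003,-0.035,0.25,-0.012,0.79],[-0.003,-0.035,0.25,-0.012,0.79]])

```text
clock: 4.18
position: [0.5212, 0.0032, 0.0715]
ee_rot: [0.988, -0.154, -0.002, 0.0]
ft_force: [-0.2, 1.3, 0.1]
grip_width: 0.896
grasp_force: 0.0
```

```bash
python3 -c "from h import *; rep(); tips('side')"
```

```text
clk 4.175 pos [0.5212 0.0032 0.0715] stage mm [ -1.4 -20.9] toolx -17.72 want -17.75 tilt [-0.0015  0.0001] tx,ty frac 0.01 0.001 F [-0.2  1.3  0.1] w 0.896 j7 -2.15
side 91 [[-12.9, -73.6], [-8.5, -70.9], [5.2, -61.8]] z-tcp mm [-9.7 -7.8  0. ]
side 51 [[-12.9, 15.9], [-10.5, 17.1], [-5.3, 23.5]] z-tcp mm [-9.5 -8.9 -2.7]
```

Emit:
carry_out(deltas=[[0.008,0,0.03,0,0.79],[0.008,0,0.06,0,0.79],[0.008,0,0.06,0,0.79]])

```text
clock: 4.6
position: [0.5233, 0.0028, 0.064]
ee_rot: [0.988, -0.154, -0.0, 0.0]
ft_force: [-0.5, -0.3, -0.1]
grip_width: 0.894
grasp_force: 0.0
```

Emit:
carry_out(deltas=[[0,0,0.015,0,0.79],[0,0,0.02,0,0.79],[0,0,0.02,0,0.79]])

```text
clock: 4.97
position: [0.5235, 0.0029, 0.0613]
ee_rot: [0.988, -0.154, 0.0, 0.0]
ft_force: [0.2, 0.3, -0.1]
grip_width: 0.892
grasp_force: 0.0
```

```bash
cat >> h.py <<'E'
def pad():
    for n in ("top","side"):
        p=camera(n); X=cloud(p); L=st(X); H,S,V=masks(p)
        m=(H<15)&(S>150)&(abs(L[...,0])<.02)&(L[...,1]>0)&(L[...,1]<.07)
        if m.sum()>20:
            s,b=np.polyfit(L[m][:,1],X[m][:,2],1); print(n,"pad slope",round(s,3),"clip",round(.36-np.arctan(s),3),"z at y35",round((s*.035+b)*1000,1),"y",(np.percentile(L[m][:,1],[1,99])*1000).round(1),"x",(np.percentile(L[m][:,0],[1,99])*1000).round(1),m.sum())
        g=(H>45)&(H<75)&(S>120)&(X[...,2]>.04)&(abs(L[...,0])<.03)&(abs(L[...,1]+.03)<.05)
        if g.sum()>20: print(n,"green",g.sum(),(np.percentile(L[g],[1,99],0)*1000).round(1).tolist(),"z",np.percentile(X[g][:,2],[5,50,95]).round(4))
        j=(abs(L[...,0])<.012)&(L[...,1]>-.013)&(L[...,1]<-.004)&(S<70)
        if j.sum()>5: print(n,"jaw z",j.sum(),np.percentile(X[j][:,2],[5,50,95]).round(4))
E
python3 -c "from h import *; rep(); pad()"
```

```text
clk 4.975 pos [0.5235 0.0029 0.0613] stage mm [  0.8 -20.5] toolx -17.73 want -17.75 tilt [0. 0.] tx,ty frac -0.006 0.003 F [ 0.2  0.3 -0.1] w 0.892 j7 -2.16
top pad slope 0.781 clip -0.303 z at y35 60.5 y [16.8 52.8] x [-13.4  -2.2] 150
top jaw z 354 [0.4245 0.4267 0.4285]
side pad slope 0.287 clip 0.08 z at y35 53.3 y [16.2 50.2] x [-14.   -1.5] 128
side green 166 [[-15.8, -66.4], [-3.0, -27.8]] z [0.0466 0.0482 0.05  ]
side jaw z 56 [0.0395 0.0518 0.0535]
```

Emit:
carry_out(deltas=[[-0.003,0,0.02,0,0.79],[-0.003,0,0.02,0,0.79]])

```text
clock: 5.32
position: [0.5235, 0.003, 0.0586]
ee_rot: [0.988, -0.154, 0.001, -0.0]
ft_force: [0.6, -1.3, 4.7]
grip_width: 0.892
grasp_force: 2.2
```

Emit:
carry_out(deltas=[[0,0,0.015,0,0.79],[0,0,0.015,0,0.79]])

```text
clock: 5.58
position: [0.5235, 0.0027, 0.0565]
ee_rot: [0.988, -0.154, 0.001, 0.0]
ft_force: [-0.8, -1.7, 6.7]
grip_width: 0.895
grasp_force: 3.7
```

```bash
python3 -c "from h import *; rep(); pad()"
```

```text
clk 5.575 pos [0.5235 0.0027 0.0565] stage mm [  0.9 -20.7] toolx -17.75 want -17.75 tilt [0.0005 0.0001] tx,ty frac -0.006 0.002 F [-0.8 -1.7  6.7] w 0.895 j7 -2.16
top pad slope 0.296 clip 0.072 z at y35 52.4 y [16.5 53.8] x [-13.4   7.8] 168
top jaw z 345 [0.4198 0.4218 0.4236]
side green 166 [[-15.9, -66.6], [-3.7, -27.8]] z [0.0463 0.0482 0.0781]
side jaw z 92 [0.0391 0.0559 0.058 ]
```

Emit:
carry_out(deltas=[[-0.004,0,0.01,0,0.79],[-0.004,0,0.01,0,0.79]])

```text
clock: 5.92
position: [0.5234, 0.0025, 0.0554]
ee_rot: [0.988, -0.154, 0.001, 0.0]
ft_force: [-0.8, -3.7, 10.5]
grip_width: 0.898
grasp_force: 5.1
```

```bash
python3 - <<'E'
from h import *
rep(); pad(); tips()
p=camera("side"); im=p["img"][190:310,200:340,::-1]
cv2.imwrite("pics/side2.png",cv2.resize(im,None,fx=5,fy=5,interpolation=cv2.INTER_CUBIC))
E
```

```text
clk 5.925 pos [0.5234 0.0025 0.0554] stage mm [  0.9 -20.9] toolx -17.77 want -17.75 tilt [0.001  0.0003] tx,ty frac -0.006 0.001 F [-0.8 -3.7 10.5] w 0.898 j7 -2.16
top pad slope 0.328 clip 0.043 z at y35 50.9 y [16.5 53.5] x [-13.6   6.6] 167
top jaw z 343 [0.4184 0.4207 0.4224]
side green 167 [[-16.0, -66.2], [-4.0, -27.8]] z [0.0464 0.0483 0.0886]
side jaw z 91 [0.0393 0.0562 0.0596]
```

View pics/side2.png

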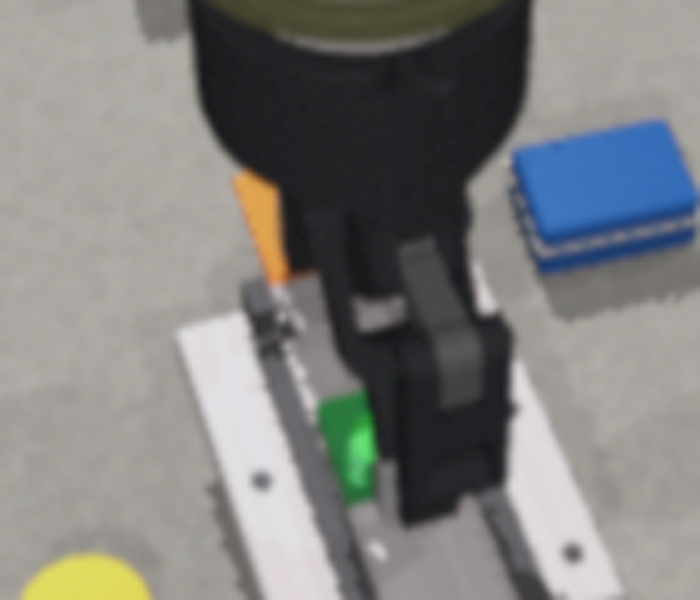

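```bash
python3 - <<'E'
from h import *
print(np.round(manip.get_obs()["torque"],2))
for n in ("top","side"):
    p=camera(n); X=cloud(p); L=st(X); H,S,V=masks(p)
    m=((H<15)&(S>150)&(abs(L[...,0])<.02)&(L[...,1]>.01)&(L[...,1]<.07)&(X[...,2]<.065))
    m=cv2.erode(m.astype(np.uint8),np.ones((3,3)))>0
    if m.sum()<5: continue
    for a in range(15,56,5):
        k=m&(abs(L[...,1]-a/1000)<.003)
        if k.sum()>2: print(n,a,k.sum(),(np.median(X[k][:,2])*1000).round(1))
E
```

```text
[-0.27  0.06 -0.06]
top 25 6 43.0
top 30 9 41.5
top 35 17 43.0
top 40 10 43.3
top 45 8 43.0
top 50 4 42.5
```

Emit:
carry_out(deltas=[[-0.004,-0.015,0,0,0.79],[-0.005,-0.03,0,0,0.79],[-0.005,-0.045,0,0,0.79],[-0.005,-0.06,0,0,0.79],[-0.005,-0.075,0,0,0.79],[-0.005,-0.09,0,0,0.79],[-0.005,-0.09,0,0,0.79]])

```text
clock: 7.1
position: [0.5262, 0.0151, 0.0549]
ee_rot: [0.988, -0.155, 0.0, 0.001]
ft_force: [-1.3, -5.1, 6.7]
grip_width: 0.897
grasp_force: 3.1
```

```bash
cat >> h.py <<'E'
def padz():
  for n in ("top","side"):
    p=camera(n); X=cloud(p); L=st(X); H,S,V=masks(p)
    m=((H<15)&(S>150)&(abs(L[...,0])<.02)&(L[...,1]>.01)&(L[...,1]<.07)&(X[...,2]<.065))
    m=cv2.erode(m.astype(np.uint8),np.ones((3,3)))>0
    print(n,"pad",[(a,(np.median(X[k][:,2])*1000).round(1)) for a in range(15,56,5) for k in [m&(abs(L[...,1]-a/1000)<.003)] if k.sum()>2])
    g=(H>45)&(H<75)&(S>120)&(X[...,2]>.035)&(X[...,2]<.056)&(abs(L[...,0])<.03)&(abs(L[...,1]+.03)<.05)
    if g.sum()>20: print(n,"green",g.sum(),(np.percentile(L[g],[2,98],0)*1000).round(1).tolist(),"z",np.percentile(X[g][:,2],[5,50,95]).round(4))
E
python3 -c "from h import *; rep((0,.0102)); padz()"
```

```text
clk 7.1 pos [0.5262 0.0151 0.0549] stage mm [-0.3 -8. ] toolx -17.79 want -17.75 tilt [0.0004 0.0007] tx,ty frac 0.002 -0.121 F [-1.3 -5.1  6.7] w 0.897 j7 -2.19
top pad [(45, np.float64(40.4)), (50, np.float64(41.0))]
side pad [(20, np.float64(43.2)), (25, np.float64(42.8)), (30, np.float64(42.5))]
side green 126 [[-16.4, -46.6], [-6.0, -19.5]] z [0.0449 0.0479 0.0495]
```

Emit:
carry_out(deltas=[[0,-0.015,-0.003,0,0.79],[0,-0.03,-0.003,0,0.79],[0,-0.045,-0.003,0,0.79],[0,-0.06,-0.003,0,0.79],[0,-0.075,-0.003,0,0.79],[0,-0.09,-0.003,0,0.79],[0,-0.09,-0.003,0,0.79]])

```text
clock: 8.07
position: [0.53, 0.0297, 0.055]
ee_rot: [0.988, -0.154, 0.0, -0.0]
ft_force: [-0.9, -1.3, 2.5]
grip_width: 0.899
grasp_force: 1.7
```

```bash
python3 -c "from h import *; rep((0,.0102)); padz()"
```

```text
clk 8.075 pos [0.53   0.0297 0.055 ] stage mm [-1.1  7. ] toolx -17.7 want -17.75 tilt [ 0.0001 -0.0002] tx,ty frac 0.007 -0.021 F [-0.9 -1.3  2.5] w 0.899 j7 -2.22
top pad []
side pad [(20, np.float64(43.4)), (25, np.float64(43.2)), (30, np.float64(43.5)), (35, np.float64(43.4)), (40, np.float64(42.9)), (45, np.float64(43.1))]
side green 92 [[-17.2, -31.8], [-8.7, -5.7]] z [0.044  0.048  0.0494]
```

Emit:
carry_out(deltas=[[0.004,-0.01,0,0,0.79],[0.006,-0.015,0,0,0.79],[0.006,-0.015,0,0,0.79]])

```text
clock: 8.55
position: [0.5314, 0.0311, 0.0549]
ee_rot: [0.988, -0.154, -0.0, 0.0]
ft_force: [-1.7, -3.1, 3.2]
grip_width: 0.892
grasp_force: 1.7
```

Emit:
carry_out(deltas=[[0,-0.006,0,0,0.79],[0,-0.006,0,0,0.79]])

```text
clock: 8.8
position: [0.5319, 0.0319, 0.055]
ee_rot: [0.988, -0.154, 0.0, -0.0]
ft_force: [-2.0, -2.9, 3.3]
grip_width: 0.891
grasp_force: 1.6
```

```bash
python3 -c "from h import *; rep((0,.0102)); padz()"
```

```text
clk 8.8 pos [0.5319 0.0319 0.055 ] stage mm [0.  9.7] toolx -17.73 want -17.75 tilt [ 0.0001 -0.    ] tx,ty frac -0.0 -0.003 F [-2.  -2.9  3.3] w 0.891 j7 -2.22
top pad []
side pad [(20, np.float64(42.9)), (25, np.float64(42.8)), (30, np.float64(43.4)), (35, np.float64(42.9)), (40, np.float64(43.0)), (45, np.float64(42.2))]
side green 72 [[-16.3, -28.9], [-8.6, -3.6]] z [0.0457 0.0479 0.0489]
```

Not yet at the stop by force; I'll creep on.

Emit:
carry_out(deltas=[[0,-0.006,0,0,0.79],[0,-0.006,0,0,0.79]])

```text
clock: 9.15
position: [0.5322, 0.0326, 0.055]
ee_rot: [0.988, -0.154, 0.0, 0.0]
ft_force: [-1.1, -3.7, 4.0]
grip_width: 0.895
grasp_force: 2.7
```

Emit:
carry_out(deltas=[[0,-0.006,0,0,0.79],[0,-0.006,0,0,0.79]])

```text
clock: 9.4
position: [0.5322, 0.0326, 0.055]
ee_rot: [0.988, -0.154, -0.0, 0.001]
ft_force: [-2.0, -4.8, 5.3]
grip_width: 0.895
grasp_force: 3.9
```

```bash
python3 -c "from h import *; rep((0,.0102)); padz()"
```

```text
clk 9.4 pos [0.5322 0.0326 0.055 ] stage mm [ 0.1 10.5] toolx -17.77 want -17.75 tilt [-0.0001  0.0007] tx,ty frac -0.001 0.002 F [-2.  -4.8  5.3] w 0.895 j7 -2.23
top pad []
side pad [(20, np.float64(43.0)), (25, np.float64(42.2)), (30, np.float64(43.0)), (35, np.float64(42.7)), (40, np.float64(42.5)), (45, np.float64(42.8)), (50, np.float64(42.0))]
side green 67 [[-16.1, -28.7], [-8.5, -2.6]] z [0.0464 0.048  0.0494]
```

Emit:
carry_out(deltas=[[0,-0.008,0,0,0.79],[0,-0.015,0,0,0.79],[0,-0.015,0,0,0.79]])

```text
clock: 9.88
position: [0.5323, 0.0328, 0.0548]
ee_rot: [0.988, -0.155, -0.001, 0.002]
ft_force: [-6.1, -12.4, 8.3]
grip_width: 0.893
grasp_force: 7.4
```

```bash
python3 -c "from h import *; rep((0,.0102)); padz()"
```

```text
clk 9.875 pos [0.5323 0.0328 0.0548] stage mm [ 0.2 10.7] toolx -17.85 want -17.75 tilt [-0.0008  0.0021] tx,ty frac -0.001 0.003 F [ -6.1 -12.4   8.3] w 0.893 j7 -2.23
top pad []
side pad [(20, np.float64(42.2)), (25, np.float64(43.5)), (30, np.float64(43.0)), (35, np.float64(42.3)), (40, np.float64(42.4)), (45, np.float64(42.5)), (50, np.float64(42.6))]
side green 69 [[-16.3, -28.6], [-8.4, -2.2]] z [0.0463 0.0479 0.0493]
```

Emit:
carry_out(deltas=[[0,0.02,0,0,0.79],[0,0.035,0,0,0.79],[0,0.05,0,0,0.79],[0,0.05,0,0,0.79]])

```text
clock: 10.48
position: [0.5309, 0.029, 0.0551]
ee_rot: [0.988, -0.154, 0.0, -0.0]
ft_force: [0.4, 2.9, 2.7]
grip_width: 0.897
grasp_force: 1.5
```

```bash
python3 -c "from h import *; rep((0,.0102)); padz()"
```

```text
clk 10.475 pos [0.5309 0.029  0.0551] stage mm [-0.1  6.7] toolx -17.71 want -17.75 tilt [ 0.0002 -0.0003] tx,ty frac 0.0 -0.023 F [0.4 2.9 2.7] w 0.897 j7 -2.22
top pad []
side pad [(20, np.float64(43.2)), (25, np.float64(43.2)), (30, np.float64(43.1)), (35, np.float64(42.5)), (40, np.float64(43.2)), (45, np.float64(43.2))]
side green 79 [[-16.2, -28.7], [-7.8, -4.5]] z [0.0461 0.0481 0.0495]
```

Coupon stayed (trailing edge at -28.7) with the finger 4 mm clear. Now I raise slowly to close the clip, then move away.

Emit:
carry_out(deltas=[[0,0,-0.015,0,0.79],[0,0,-0.03,0,0.79],[0,0,-0.05,0,0.79],[0,0,-0.08,0,0.79],[0,0,-0.15,0,0.79],[0,0,-0.3,0,0.79],[0,0,-0.6,0,0.79],[0,0,-1,0,0.79],[0,0,-1,0,0.79]])

```text
clock: 11.7
position: [0.533, 0.029, 0.2102]
ee_rot: [0.988, -0.154, 0.004, -0.0]
ft_force: [-0.1, -0.2, 0.2]
grip_width: 0.897
grasp_force: 0.0
```

Emit:
carry_out(deltas=[[0,0.33,0,0,0.79],[0,0.66,0,0,0.79],[0,1,0,0,0.79],[0,1,0,0,0.79]])

```text
clock: 12.2
position: [0.4833, -0.1186, 0.2044]
ee_rot: [0.988, -0.158, -0.001, 0.001]
ft_force: [0.9, -0.4, 0.8]
grip_width: 0.896
grasp_force: 0.0
```

Emit:
carry_out(deltas=[[0,0.33,0,0,0.79],[0,0.66,0,0,0.79],[0,1,0,0,0.79],[0,1,0,0,0.79],[0,1,0,0,0.79]])

```text
clock: 12.82
position: [0.4397, -0.256, 0.2047]
ee_rot: [0.988, -0.154, -0.0, -0.0]
ft_force: [-0.2, -0.1, -0.0]
grip_width: 0.894
grasp_force: 0.0
```

```bash
python3 - <<'E'
from h import *
rep(); padz(); pad()
for n in ("glue","token","nozzles"): print(n,[np.round(b["position"],3).tolist() for b in boxes_of(n,camera("top"))[:1]])
p=camera("side"); cv2.imwrite("pics/side3.png",cv2.resize(p["img"][190:340,180:390,::-1],None,fx=3.8,fy=3.8,interpolation=cv2.INTER_CUBIC))
E
```

```text
clk 12.825 pos [ 0.4397 -0.256   0.2047] stage mm [   0.  -292.6] toolx -17.68 want -17.75 tilt [-0.0002 -0.0004] tx,ty frac 0.002 -1.81 F [-0.2 -0.1 -0. ] w 0.894 j7 -1.48
top pad [(15, np.float64(44.1)), (20, np.float64(44.3)), (25, np.float64(45.1)), (30, np.float64(45.4)), (35, np.float64(46.6)), (40, np.float64(47.3)), (45, np.float64(47.9)), (50, np.float64(48.7))]
top green 179 [[-15.2, -28.7], [12.8, -9.6]] z [0.045  0.0473 0.0492]
side pad []
side green 233 [[-15.3, -28.8], [12.3, -15.1]] z [0.0448 0.048  0.0497]
top pad slope 0.159 clip 0.202 z at y35 46.5 y [15.2 53.5] x [-13.3  13. ] 476
top green 180 [[-15.3, -28.8], [12.9, -8.5]] z [0.0454 0.0472 0.0492]
top jaw z 100 [0.0522 0.0541 0.0561]
side green 232 [[-15.7, -28.8], [12.5, -14.1]] z [0.0448 0.0479 0.0493]
side jaw z 116 [0.0502 0.055  0.0566]
glue [[0.636, -0.048, 0.063]]
token [[0.532, 0.043, 0.049]]
nozzles [[0.631, 0.035, 0.021]]
```

View pics/side3.png

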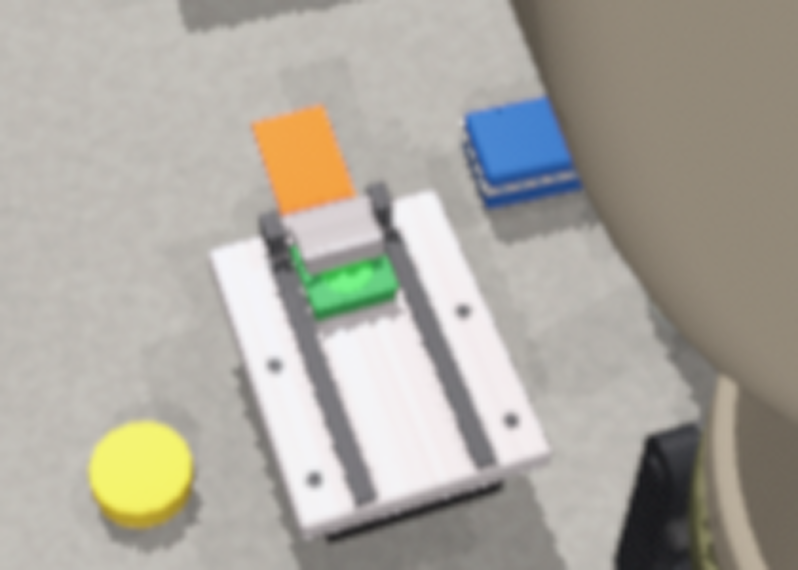

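The crop shows the coupon at (350,285) home under the closed jaw. The clip reads about 0.20, and the token and box are in place.

```bash
python3 -c "from workcell import ticket; print(ticket.hand_in())"
```

```text
the job is handed in; nothing more can be done
None
```

I loaded the green coupon home against the stop with the clip closed on it (clip angle about 0.20), moved the arm clear, and handed the job in at about 13 s; the hand-in returned no verdict.

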